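Angle a beech strip past the post into the gluing jig

ROBOT

A 6-joint arm with a two-finger parallel gripper is mounted at the origin on the work surface. World frame = base frame: x ahead of the robot, y to its left, z up, the work surface at z = 0. Lengths are in mm, angles in rad, forces in N, time in s.
With the tool pointing down it reaches from about 300 to 950 mm from the base axis. Payload 3.1 kg.
Tool frame: the origin (TCP) lies on the mounting face of the last link; the fingertips stand env.nose_length ahead of it and the grasp point (between the pads) lies 155 mm ahead of it (env.nose_length is the distance from the TCP to the fingertips, in mm); x points along the fingers, y is the direction in which the jaws open and shut, and the axes are right-handed (so a half turn about x gives the same grasp; the last joint's range is limited). The gripper opens to 85 mm and grips with 20 to 120 N. Pads are 22 mm wide; open, the fingers measure 114 mm over their backs; the gripper's body (76 mm by 85 mm) begins 54 mm behind the grasp point. The pads swing forward as they close: fully open they stand 13 mm farther back than shut.
Start: joints at [-0.07, 0.308, 1.634, -0, 1.2, -0.07], TCP at [625.007, -0.028, 404.672] pointing down, gripper open.
Joint ranges: [-3.06, 3.06], [-0.79, 1.96], [0.05, 2.63], [-1.19, 4.34], [0.05, 2.64], [-2.94, 2.94]. Speed limits (rad/s): [2.79, 2.79, 3.14, 3.14, 3.14, 3.14].

INTERFACE

Orientations are given as a unit quaternion [x, y, z, w].
In Python, from cell import env gives the robot as it stands.
- The arm moves only by the tool jog_arm, never from a script. Its argument "motion" is a list that holds one entry, the list of rows, each a list of 4 numbers: the shift along the world's x, y, z in cm, then the turn about the world's z in rad. In form: [[[tx, ty, tz, twist], ...]]. A call has 1 to 12 rows; each row shifts and turns the pose as measured when the row begins; what a row does not reach is not made up. A row lasts 1/10 s, in which the tool goes at most 50 mm and 8.59 degrees, less where a joint would pass 70% of its speed; a pose out of reach is approached as far as the arm can. A call is refused whole if a number of a shift passes 5 or a number of a turn 0.15, either way. A call with a gripper value outside its range is refused whole. "fingers" is the closure, from 0 (fully open) to 1 (shut), set as the call begins (left out, the last holds). The fingers move at their own pace and stop on an object; the grip force is fixed at half the most. Time passes only in rows, so rows that do not move let the fingers close. It gives the time, the measured TCP pose, the force and the opening at its end, in the units of the state.
- env.state(): the state, without advancing time (a new reading comes with each control period).
- env.read_camera(name): name is "scene" or "side" or "wrist"; returns a dict with "pixels" (400x640x3 uint8, blue, green, red), "K" (3x3 intrinsics, pixels), "position" and "orientation" of the camera in the world. Camera axes: x right, y up, looking along -z (the intrinsics and any distortion apply to the point x, -y, -z); pixel columns grow to the right and rows downward; lengths in mm; the calibration is good to about 2 mm. A picture is of the moment at which its call begins. There is no depth.
- env.sign_off(): hands the job in, once; it reports no verdict.
The state is a dict: "time_s": time; "joints": joint angles; "qd": joint speeds; "effort": joint torques, N m; "tool_pos": TCP position; "ee_rot": TCP orientation; "wrist_force": force on the tool from outside, world axes, zero at the start; "moment": the same for the moment, N m; "finger_gap": finger opening in mm.
Only numpy, scipy, OpenCV 4.12 (cv2) and the standard library are available. Lean on these libraries where they do the work, as an engineer would, in place of code of your own. Each camera call takes 0.05 s, during which the arm holds its last target. There are 200 camera calls.

TASK

Push the loose beech strip with the fingertips into the green gluing jig: slip one end in behind the red-capped post, then swing the other end in, and leave the strip flush along the back fence, between the two end blocks. Only push it, gently: do not grip it or lift it off the bench. Leave the glue bottle, the screw jar and the screwdriver where they are.

Things in the scene. Friction and masses are not known exactly. Their poses are not given: they have to be found in the camera images.
- strip: loose light beech strip lying flat on the bench, 28 mm wide (its x), 200 mm long (its y), 22 mm high, about 0.1 kg; origin at the centre of its underside; both ends are alike. It starts between the robot and the jig
- jig: green U-shaped jig fixed on the bench, open to the robot, 26 mm high, no floor. Origin on the bench under the middle of the fence's inner face, which is its plane x = 0; +x points away from the robot into the fence (30 mm thick), y along the fence. End blocks: y = +-113 to +-131 mm, x = -45 to 0 (226 mm clear between). Seated, the strip is parallel to y with its centre at x = -14 mm
- post: fixed steel post, 16 mm diameter, 46 mm high, top 10 mm red; origin on its axis at its foot. At jig x = -58 mm, y = +73 or -73 mm (varies): 50 mm free between it and the fence. From it to the farther end block are 178 mm, less than the strip, so the strip enters only slanted, one end going behind the post first. A flat grey bung, no obstacle, marks the other place
- glue: bystander: white glue bottle with a blue cap, 56 mm in diameter, 140 mm high; origin at the centre of its underside
- screws: bystander: amber glass screw jar with a steel lid, 60 mm in diameter, 70 mm high; origin at the centre of its underside
- screwdriver: bystander: screwdriver with an orange handle, 200 mm long, lying flat just beyond the jig's fence, roughly parallel to it; origin at its underside near mid-length
Mind the look-alikes: they are no part of the job. There is more than one size of the strip; the one meant has the size given above.

How it is judged:
By the outcome, as a careful person would: the job done as asked, in the order asked, and still so for the second after the job is handed in, with the robot touching nothing.
It also fails if it takes over 72 s, if anything falls off the work surface, if the arm or the gripper's body presses on something with over 40 N, if the wrist force passes 120 N, or if a joint passes its speed limit or range.

## Working session

There is one attempt and no reset: what is moved stays moved. The work goes in short steps, Python scripts to look and compute and a tool call to move; the robot and the scene stay as the last step left them, time stands still between calls to the robot, and variables do not carry over. Pictures are saved under pics/ and viewed, about 8 in all and at most 12, crops included, and the job is handed in when it is done.

Besides the shell and the picture viewer there is one more tool, called after "Request:" by a JSON object that holds its "api" and its "payload". jog_arm: Moves the arm, as the interface text tells. Its arguments: {"type":"object","properties":{"motion":{"type":"array"},"fingers":{"type":"number"}},"required":["motion"]}

```bash
mkdir -p pics; ls
cat > h.py <<'E'
import cv2,numpy as np
from cell import env
from scipy.spatial.transform import Rotation as R
def cam(n,save=None):
    c=env.read_camera(n)
    if save: cv2.imwrite('pics/'+save,c['pixels'])
    return c
def ray(c,u,v,z):
    K=np.array(c['K']);d=np.linalg.solve(K,[u,v,1.]);d=R.from_quat(c['orientation']).apply([d[0],-d[1],-d[2]])
    p=np.array(c['position']);return p+d*(z-p[2])/d[2]
E
python3 - <<'E'
from h import *
print(env.nose_length,env.state())
for n in('scene','side'):
    c=cam(n,n+'0.png');print(c['K'],c['position'],c['orientation'],[k for k in c])
E
```

```text
pics
173.4 {'time_s': 0.0, 'joints': array([-6.96767727e-02,  3.09002521e-01,  1.63514330e+00, -1.40012323e-05,
        1.19966405e+00, -6.96924614e-02]), 'qd': array([-0.00132781,  0.0007642 ,  0.00101153,  0.00115386, -0.00118122,
       -0.00016397]), 'effort': array([ 1.43707580e-04, -4.15252447e+01, -2.76667070e+01, -1.74997494e-04,
        1.01000658e-02, -1.14578896e-05]), 'tool_pos': array([6.24597464e+02, 1.34246760e-02, 4.03468765e+02]), 'ee_rot': array([ 0.49947665,  0.50059342, -0.50051234,  0.49941636]), 'wrist_force': array([ 0.1574879 ,  0.58276101, -0.12307077]), 'moment': array([ 0.0397209 ,  0.01107796, -0.02225401]), 'finger_gap': 85.20754267200329}
[[404.41312571   0.         312.08611217]
 [  0.         404.41312571 198.1709412 ]
 [  0.           0.           1.        ]] [1043.60847526  300.06737242  895.88001343] [0.14998393 0.25467853 0.83356855 0.46669811] ['pixels', 'K', 'position', 'orientation']
[[457.74296339   0.         319.00485018]
 [  0.         457.74296339 200.44666418]
 [  0.           0.           1.        ]] [ 461.24401698 -929.65333538  762.93253825] [ 0.44885921 -0.01787281 -0.05033135  0.89200489] ['pixels', 'K', 'position', 'orientation']
```

View pics/scene0.png

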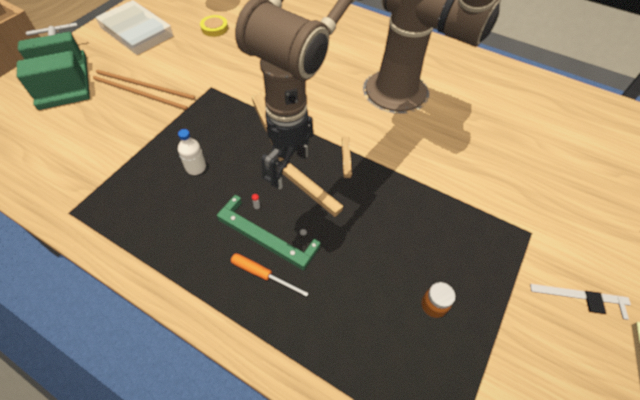

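View pics/side0.png

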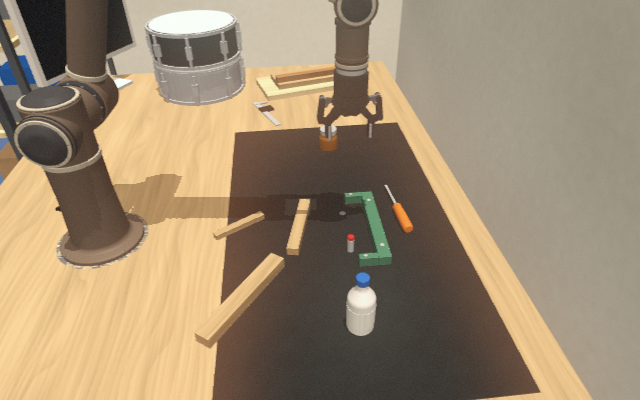

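Side view: jig around (370,230), with the red-capped post at (350,243) on its −y side. There are three wood strips; the middle one at (299,226) looks like the target. The glue bottle is at (361,305), the jar at (328,138) and the screwdriver at (400,212).

```bash
cat >> h.py <<'E'
def blobs(c,lo,hi,amin=60):
    hsv=cv2.cvtColor(c['pixels'],cv2.COLOR_BGR2HSV);m=cv2.inRange(hsv,np.array(lo),np.array(hi))
    cs,_=cv2.findContours(m,cv2.RETR_EXTERNAL,cv2.CHAIN_APPROX_NONE)
    return [k for k in cs if cv2.contourArea(k)>amin]
def world(c,k,z):
    return np.array([ray(c,*p,z)[:2] for p in k.reshape(-1,2).astype(float)])
E
python3 - <<'E'
from h import *
np.set_printoptions(precision=1,suppress=True)
for n,i in(('side',0),('scene',1)):
    c=cam(n)
    for nm,lo,hi,z in(('wood',(8,60,90),(25,200,255),22),('green',(60,80,40),(90,255,255),26),('red',(0,150,100),(4,255,255),41),('red2',(174,150,100),(180,255,255),41),('blue',(105,150,80),(125,255,255),130),('orange',(5,210,150),(16,255,255),15)):
        for k in blobs(c,lo,hi,15 if 'red' in nm else 60):
            a=cv2.contourArea(k)
            if a>6000: continue
            w=world(c,k,z).astype(np.float32);ce,s,an=cv2.minAreaRect(w)
            if not(200<ce[0]<900 and abs(ce[1])<450): continue
            print(n,nm,a,k.reshape(-1,2).mean(0),'rect',np.array(ce),np.array(s),an)
            if nm in('green','wood'):print(cv2.approxPolyDP(w,8,True).reshape(-1,2).tolist())
E
```

```text
side wood 305.5 [402.4 217.2] rect [762.9 -32.4] [ 30.4 125.4] 3.890751361846924
[[761.9488525390625, 30.324724197387695], [745.1414184570312, 5.721911430358887], [751.3443603515625, -85.48351287841797], [766.5511474609375, -95.03075408935547], [780.1077880859375, -73.37860870361328], [773.039794921875, 19.947036743164062]]
side wood 721.0 [298.2 226.9] rect [495.5 -30.7] [226.4  35.5] 76.56503295898438
[[528.298828125, 77.798828125], [503.51470947265625, 76.24922180175781], [457.74932861328125, -137.1361083984375], [478.5379943847656, -143.06178283691406], [530.4765625, 41.16160583496094]]
side green 324.5 [375.2 231.7] rect [680.5 -72.2] [221.9  69.4] 79.815185546875
[[697.6024780273438, 37.467933654785156], [682.7216796875, 16.977088928222656], [678.9674682617188, 39.78854751586914], [672.2648315429688, -36.90647506713867], [684.1021728515625, -42.442047119140625], [675.9259643554688, -57.52627944946289], [673.2384643554688, -45.161651611328125], [670.81494140625, -95.61717987060547], [679.0012817382812, -104.11082458496094], [688.4623413085938, -70.89913177490234], [697.509765625
[... 2282 characters left out ...]
76.35865783691406], [639.3680419921875, -160.4276123046875], [646.3930053710938, -177.70330810546875], [693.963623046875, -178.94577026367188], [706.62841796875, -165.59385681152344], [707.8945922851562, 86.49235534667969], [628.4306640625, 79.91138458251953], [631.3792724609375, 64.64189910888672], [642.6741943359375, 82.76943969726562], [652.8018188476562, 66.348388671875], [676.2562255859375, 63.95848083496094], [674.8040161132812, -136.61654663085938], [669.2327270507812, -150.39601135253906], [637.7890625, -151.96327209472656]]
scene red 31.0 [254.6 196.4] rect [ 610.5 -123.8] [18.9 17.9] 35.60729217529297
scene blue 74.0 [183.4 133.6] rect [ 593.8 -349.5] [33.4 25.2] 41.093631744384766
```

Run:
```python
from h import *
c=cam('wrist','wrist0.png');print(c['K'],c['position'],c['orientation'])
```

```text
[[348.82195494   0.         320.21998083]
 [  0.         348.82195494 200.66494127]
 [  0.           0.           1.        ]] [623.02111901  65.22863126 371.85430996] [-1.31482477e-01  9.13320124e-04  2.17118453e-04  9.91318050e-01]
```

View pics/wrist0.png

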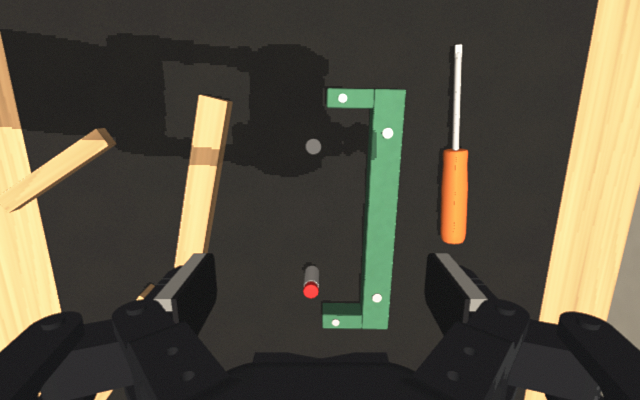

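The wrist picture shows the jig from (325,90) to (405,328), the red-capped post at (311,291) and the bung at (313,146). The strip runs from (213,98) to about (193,260), partly hidden by the finger.

Run:
```python
from h import *
np.set_printoptions(precision=1,suppress=True)
c=cam('wrist')
for nm,u,v,z in [('jig far outer corner',405,90,26),('near outer',387,328,26),('inner far',373,108,26),('inner near',362,303,26),('tip far outer',328,89,26),('tip far inner',328,107,26),('tip near inner',323,304,26),('tip near outer',322,328,26),('post top',311,291,46),('bung',313,146,0),('strip TL',200,95,22),('strip TR',231,101,22),('strip R mid',218,180,22),('stripR low',205,254,22),('stripL mid',189,170,22),('strip L low',176,262,22),('sd handle end',454,243,15),('sd hand top',456,150,15),('sd tip',458,45,8)]:
    print(nm,ray(c,u,v,z)[:2])
for lo,hi,z in (((60,80,40),(90,255,255),26),((8,60,90),(25,200,255),22)):
    for k in blobs(c,lo,hi,300):
        w=world(c,k,z).astype(np.float32);print(cv2.contourArea(k),cv2.minAreaRect(w),cv2.approxPolyDP(k,4,True).reshape(-1,2).tolist())
```

```text
jig far outer corner [702.8  80.3]
near outer [ 698.7 -178.5]
inner far [673.2  63.8]
inner near [ 669.2 -146.5]
tip far outer [629.9  81.2]
tip far inner [630.   64.7]
tip near inner [ 625.7 -147.8]
tip near outer [ 624.6 -178.6]
post top [ 613.  -120.2]
bung [614.9  24.8]
strip TL [507.   75.8]
strip TR [536.4  70.3]
strip R mid [518.   -7.5]
stripR low [497.6 -89.3]
stripL mid [489.3   2.9]
strip L low [465.1 -98.8]
sd handle end [769.1 -79.1]
sd hand top [761.   22.4]
sd tip [755.4 122.5]
8930.5 ((663.5048217773438, -48.38397216796875), (260.3615417480469, 74.89280700683594), 89.09051513671875) [[328, 88], [328, 107], [370, 109], [361, 302], [323, 303], [322, 326], [386, 328], [405, 92]]
2308.5 ((761.2440185546875, -26.363807678222656), (27.43994140625, 102.95836639404297), 3.9824283123016357) [[443, 152], [440, 233], [443, 241], [453, 244], [463, 241], [467, 150]]
5229.0 ((499.34454345703125, -17.28350067138672), (187.37840270996094, 33.396339416503906), 76.50550842285156) [[230, 101], [198, 95], [174, 267], [207, 251]]
11320.5 ((340.20294189453125, -54.123870849609375), (353.2213134765625, 110.55460357666016), 76.53404235839844) [[0, 33], [0, 246], [16, 309], [0, 260], [1, 351], [32, 323], [61, 311], [36, 197], [114, 142], [104, 128], [94, 129], [31, 172]]
20404.5 ((910.42529296875, -9.046401977539062), (79.1520004272461, 333.4317932128906), 0.03861201927065849) [[639, 0], [597, 0], [539, 321], [557, 324], [567, 311], [607, 318], [639, 187]]
```

Request:
{"api": "jog_arm", "payload": {"motion": [[[-1.5,-0.1,0,0.115],[-1.5,-0.1,0,0.115],[-1.5,-0.1,0,0.115],[-1.5,-0.1,0,0.115],[-1.5,-0.1,0,0.115],[-1.5,-0.1,0,0.115],[-1.5,-0.1,0,0.115],[-1.5,-0.1,0,0.115],[-1.5,-0.1,0,0.115],[-1.5,-0.1,0,0.115],[-1.5,-0.1,0,0.115],[-1.5,-0.1,0,0.115]]], "fingers": 0}}

```text
time_s: 1.5
tool_pos: [438.9, -12.3, 403.7]
ee_rot: [0.047, 0.705, -0.047, 0.706]
wrist_force: [0.1, 1.3, 0.4]
finger_gap: 85.5
```

```bash
cat >> h.py <<'E'
def tool():
    s=env.state();r=R.from_quat(s['ee_rot']).as_matrix()
    return s['time_s'],s['tool_pos'].round(1),(np.arctan2(r[1,1],r[0,1])),s['wrist_force'].round(1)
E
python3 - <<'E'
from h import *
np.set_printoptions(precision=1,suppress=True)
print(tool(),env.state()['joints'])
c=cam('side','side1.png');w=cam('wrist','wrist1.png');print(w['position'])
for k in blobs(c,(8,60,90),(25,200,255),60):
    if cv2.contourArea(k)<6000 : print(cv2.minAreaRect(world(c,k,22).astype(np.float32)))
print(ray(c,283,262,22),ray(c,265,258,22),ray(c,215,235,10),ray(c,265,216,10))
E
```

```text
(1.5, array([438.9, -12.3, 403.7]), np.float64(1.4375052899098206), array([0.1, 1.3, 0.4])) [-0.1 -0.1  2.1  0.   1.2 -1.6]
[369.9  -4.1 371.4]
((762.9478759765625, -32.44157409667969), (30.351730346679688, 125.37886047363281), 3.890751361846924)
((495.23687744140625, -30.69371795654297), (226.38330078125, 35.46132278442383), 76.67535400390625)
((-340.5691833496094, 621.7859497070312), (50.74578857421875, 274.1115417480469), 52.978424072265625)
((-321.11199951171875, 779.8519897460938), (288.4540710449219, 383.9212341308594), 55.06742477416992)
((-1013.8624267578125, 1917.48828125), (44.69106674194336, 475.1836242675781), 27.663959503173828)
((-757.531982421875, 2018.664794921875), (65.83021545410156, 1240.156494140625), 24.068321228027344)
[ 449.6 -163.    22. ] [ 408.5 -144.8   22. ] [283.5 -33.5  10. ] [409.5  28.1  10. ]
```

View pics/wrist1.png

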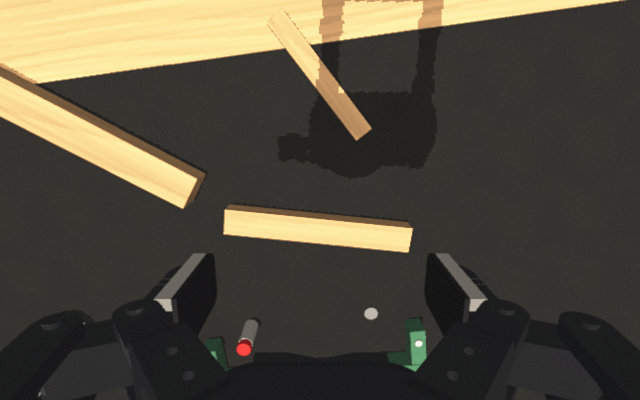

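Strip's top face here is about (224,210), (412,225), (408,251), (223,235). The large strip's end is near (205,175), the short strip at (370,130), and both are clear of the planned finger positions.

```bash
cat >> h.py <<'E'
J=np.array([671.1,-48.5]);Jy=-0.016
def tojig(p):
    d=np.array(p)[:2]-J;c,s=np.cos(Jy),np.sin(Jy);return np.array([c*d[0]+s*d[1],-s*d[0]+c*d[1]])
def strip(c,lo=(10,50,140),hi=(28,200,255),near=None):
    # bright top face of the strip nearest to 'near' (world), rectangle at z=22
    best=None
    for k in blobs(c,lo,hi,300):
        w=world(c,k,22).astype(np.float32);ce,s,a=cv2.minAreaRect(w)
        if max(s)>260 or max(s)<100 or min(s)>60: continue
        d=np.hypot(*(np.array(ce)-near))
        if best is None or d<best[0]: best=(d,ce,s,a,w)
    if best is None: return None
    d,ce,s,a,w=best
    b=cv2.boxPoints((ce,s,a));e=max(b[1]-b[0],b[2]-b[1],key=np.linalg.norm);e=e*np.sign(e[1])
    return np.array(ce),np.array(s),np.arctan2(-e[0],e[1])
E
python3 - <<'E'
from h import *
np.set_printoptions(precision=1,suppress=True)
c=cam('wrist')
for u,v in((224,212),(412,225),(408,251),(223,235)):print(ray(c,u,v,22)[:2])
for v0 in(100,140,170,190):
  print(v0,strip(c,lo=(10,50,v0),near=(499,-23)))
E
```

```text
[ 462.3 -118.2]
[503.8  75.6]
[532.8  69.2]
[ 487.3 -124.6]
100 (array([491.9, -23. ]), array([200.3,  34.4]), np.float32(-0.23514368))
140 (array([494.5, -23.6]), array([199.2,  28.6]), np.float32(-0.23447648))
170 (array([494.4, -23.6]), array([199. ,  28.1]), np.float32(-0.23457895))
190 (array([494.2, -23.6]), array([199. ,  27.5]), np.float32(-0.23512933))
```

Request:
{"api": "jog_arm", "payload": {"motion": [[[0,0,-4,-0.05],[0,0,-4,-0.05],[0,0,-4,0],[0,0,-4,0],[0,0,-3,0],[0,0,-2,0],[0,0,-0.8,0],[0,0,0,0]]], "fingers": 0}}

```text
time_s: 2.45
tool_pos: [448.4, -12.7, 182.9]
ee_rot: [0.094, 0.692, -0.094, 0.709]
wrist_force: [-0.6, -0.3, 0.3]
finger_gap: 85.7
```

Run:
```python
from h import *
print(tool())
c=cam('wrist','wrist2.png');cam('side','side2.png')
print(strip(c,near=(496,-23)))
s=cv2.imread('pics/side2.png')[130:290,200:440];cv2.imwrite('pics/side2c.png',cv2.resize(s,None,fx=3,fy=3))
```

```text
(2.45, array([448.4, -12.7, 182.9]), np.float64(1.304752474778307), array([-0.6, -0.3,  0.3]))
(array([481.07748413, -21.63674927]), array([104.95225525,  32.13016129]), np.float32(-0.26749444))
```

View pics/side2c.png

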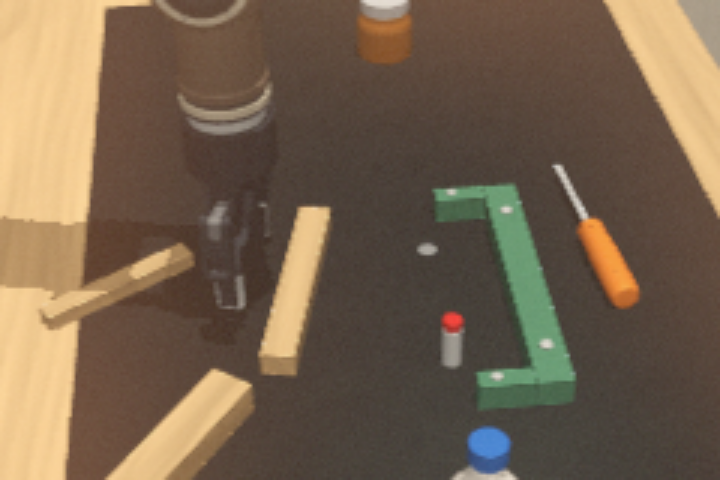

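The strip is untouched, with the open fingers on its robot side at crop (230,270). The jig, post and bung are all clearly visible.

Request:
{"api": "jog_arm", "payload": {"motion": [[[0,0,-0.6,0.03],[0,0,-0.3,0],[0,0,0,0]]]}}

```text
time_s: 2.85
tool_pos: [452.3, -13.0, 179.1]
ee_rot: [0.084, 0.689, -0.083, 0.715]
wrist_force: [-0.5, -0.5, 0.3]
finger_gap: 85.5
```

Request:
{"api": "jog_arm", "payload": {"motion": [[[0,0,-0.3,0],[0,0,0,0]]]}}

```text
time_s: 3.05
tool_pos: [453.3, -13.1, 177.6]
ee_rot: [0.084, 0.688, -0.084, 0.716]
wrist_force: [0.3, 0.5, -0.4]
finger_gap: 85.6
```

Request:
{"api": "jog_arm", "payload": {"motion": [[[0,0,0,0],[0,0,0,0]]]}}

```text
time_s: 3.25
tool_pos: [453.6, -13.2, 178.1]
ee_rot: [0.084, 0.688, -0.084, 0.716]
wrist_force: [-0.8, 0.2, 0.4]
finger_gap: 85.4
```

Run:
```python
from h import *
s=env.state();print(tool(),R.from_quat(s['ee_rot']).as_matrix().round(3)[:,0],s['joints'].round(3),s['qd'].round(3),s['effort'].round(1))
```

```text
(3.25, array([453.6, -13.2, 178.1]), np.float64(1.3331213722454414), array([-0.8,  0.2,  0.4])) [ 0.041 -0.004 -0.999] [-1.250e-01  3.460e-01  2.161e+00  1.000e-03  5.930e-01 -1.459e+00] [-0.    -0.004 -0.001  0.001 -0.001  0.001] [ -0.  -32.  -16.6   0.   -0.2  -0. ]
```

Request:
{"api": "jog_arm", "payload": {"motion": [[[-0.1,0,-0.4,0],[-0.1,0,-0.4,0],[-0.1,0,-0.3,0],[0,0,0,0]]]}}

```text
time_s: 3.65
tool_pos: [450.1, -13.2, 166.1]
ee_rot: [0.084, 0.688, -0.084, 0.716]
wrist_force: [-1.3, 0.3, -0.2]
finger_gap: 85.5
```

```bash
cat >> h.py <<'E'
def tip(L=160.4):
    s=env.state();m=R.from_quat(s['ee_rot']).as_matrix();p=s['tool_pos']+m[:,0]*L
    return p.round(1),'down',m[:,0].round(3),'jaw',round(float(np.arctan2(m[1,1],m[0,1])),3),'F',s['wrist_force'].round(1),'t',s['time_s'],'tcp',s['tool_pos'].round(1)
E
python3 - <<'E'
from h import *
print(*tip())
E
```

```text
[456.5 -13.8   5.8] down [ 0.04  -0.004 -0.999] jaw 1.333 F [-1.3  0.3 -0.2] t 3.65 tcp [450.1 -13.2 166.1]
```

Request:
{"api": "jog_arm", "payload": {"motion": [[[0.4,-0.1,0,0],[0.4,-0.1,0,0],[0.4,-0.1,0,0],[0.3,-0.1,0,0],[0.47,-0.25,0,0.06],[0.48,-0.22,0,0.06],[0.5,-0.19,0,0.06],[0.5,-0.16,0,0.06],[0.5,-0.13,0,0.06],[0,0,0,0]]]}}

```text
time_s: 4.65
tool_pos: [492.6, -27.9, 166.0]
ee_rot: [-0.023, 0.693, 0.028, 0.72]
wrist_force: [-0.3, -0.2, -0.6]
finger_gap: 85.4
```

Run:
```python
from h import *
print(*tip())
c=cam('scene');print(strip(c,near=(520,-25)))
c=cam('side');print(strip(c,near=(520,-25)))
c=cam('wrist','w3.png');print(strip(c,near=(520,-25)))
```

```text
[498.5 -26.6   5.7] down [ 0.037  0.008 -0.999] jaw 1.644 F [-0.3 -0.2 -0.6] t 4.65 tcp [492.6 -27.9 166. ]
(array([527.96838379, -23.38314056]), array([ 39.6950531, 204.0372467]), np.float32(0.04636929))
(array([523.98468018, -32.64728546]), array([ 29.71382904, 222.12553406]), np.float32(0.044772957))
None
```

View pics/w3.png

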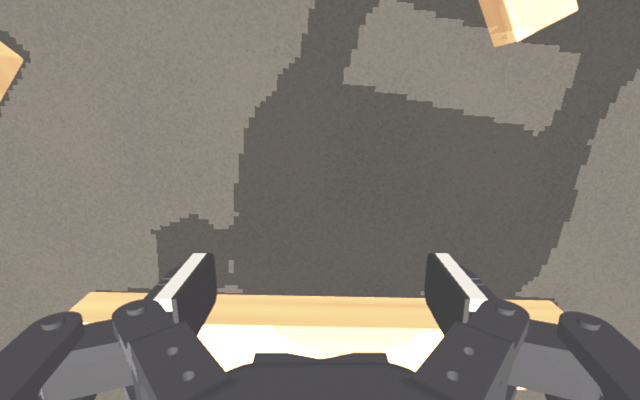

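The wrist picture shows both fingertips against the strip's robot-side face at row ~295, so the two-point push is holding.

Request:
{"api": "jog_arm", "payload": {"motion": [[[0.5,-0.1,0,0.06],[0.5,-0.07,0,0.06],[0.5,-0.04,0,0.06],[0.5,0,0,0.06],[0.5,0.03,0,0.06],[0.5,0.06,0,0.06],[0.5,0.09,0,0.05],[0,0,0,0]]]}}

```text
time_s: 5.6
tool_pos: [523.4, -27.2, 164.6]
ee_rot: [-0.167, 0.677, 0.177, 0.694]
wrist_force: [0.2, 0.5, 0.2]
finger_gap: 85.4
```

```bash
cat >> h.py <<'E'
def look(near):
    np.set_printoptions(precision=1,suppress=True)
    print(*tip())
    r=[]
    for n,b in(('scene',(5.8,2.6)),('side',(1,-7))):
        q=strip(cam(n),near=near)
        if q is None: print(n,None);continue
        p=q[0]-b;print(n,'world',p,'jig',tojig(p),'size',q[1],'yaw',round(float(q[2]),3));r.append((p,q[2]))
E
python3 - <<'E'
from h import *
look((556,-16))
E
```

```text
[526.6 -24.    4.3] down [ 0.  0. -1.] jaw 2.063 F [0.2 0.5 0.2] t 5.6 tcp [523.4 -27.2 164.6]
scene world [552.4 -12.4] jig [-119.3   34.2] size [ 40.5 202.4] yaw 0.363
side None
```

Run:
```python
from h import *
a=cam('scene')['pixels'][110:280,180:380];b=cam('side')['pixels'][130:300,220:420]
cv2.imwrite('pics/s4.png',cv2.resize(np.hstack([a,b]),None,fx=2,fy=2,interpolation=cv2.INTER_CUBIC))
```

```text
(no output)
```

View pics/s4.png

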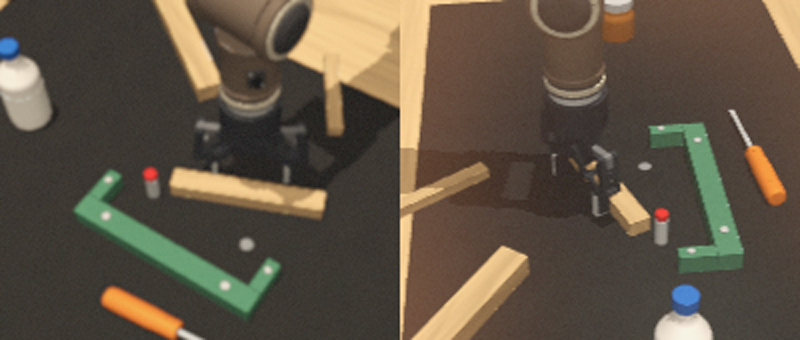

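Scene crop: the strip runs from crop (172,180) to (325,205), its −y end just in front of the post at (151,180). The side crop also shows that end beside the post.

Run:
```python
from h import *
np.set_printoptions(precision=1,suppress=True)
c=cam('scene')
a=ray(c,268,195,22)[:2];b=ray(c,343,206,22)[:2];print(a,b,np.arctan2(-(b-a)[0],(b-a)[1]),np.linalg.norm(b-a))
hsv=cv2.cvtColor(c['pixels'],cv2.COLOR_BGR2HSV)
for col in (275,295,315,335): print(col,[tuple(hsv[r,col]) [2] for r in range(188,222)])
```

```text
[ 579.5 -105. ] [506.   79.5] 0.37933807761162514 198.61147137782822
275 [np.uint8(63), np.uint8(63), np.uint8(59), np.uint8(59), np.uint8(61), np.uint8(58), np.uint8(108), np.uint8(188), np.uint8(231), np.uint8(237), np.uint8(238), np.uint8(242), np.uint8(243), np.uint8(244), np.uint8(243), np.uint8(238), np.uint8(215), np.uint8(167), np.uint8(142), np.uint8(143), np.uint8(128), np.uint8(85), np.uint8(56), np.uint8(59), np.uint8(61), np.uint8(58), np.uint8(59), np.uint8(61), np.uint8(60), np.uint8(62), np.uint8(62), np.uint8(64), np.uint8(57), np.uint8(62)]
295 [np.uint8(58), np.uint8(62), np.uint8(58), np.uint8(54), np.uint8(51), np.uint8(41), np.uint8(41), np.uint8(40), np.uint8(45), np.uint8(95), np.uint8(176), np.uint8(225), np.uint8(236), np.uint8(241), np.uint8(245), np.uint8(245), np.uint8(244), np.uint8(241), np.uint8(236), np.uint8(213), np.uint8(161), np.uint8(139), np.uint8(144), np.uint8(132), np.uint8(98), np.uint8(67), np.uint8(59), np.uint8(59), np.uint8(60), np.uint8(66), np.uint8(60), np.uint8(60), np.uint8(61), np.uint8(60)]
315 [np.uint8(34), np.uint8(35), np.uint
[... 251 characters left out ...]
 np.uint8(240), np.uint8(233), np.uint8(218), np.uint8(172), np.uint8(140), np.uint8(141), np.uint8(136), np.uint8(110), np.uint8(71), np.uint8(57), np.uint8(58), np.uint8(56), np.uint8(61), np.uint8(60)]
335 [np.uint8(60), np.uint8(59), np.uint8(61), np.uint8(61), np.uint8(56), np.uint8(45), np.uint8(40), np.uint8(35), np.uint8(43), np.uint8(40), np.uint8(42), np.uint8(40), np.uint8(40), np.uint8(40), np.uint8(38), np.uint8(52), np.uint8(102), np.uint8(152), np.uint8(183), np.uint8(206), np.uint8(228), np.uint8(243), np.uint8(245), np.uint8(242), np.uint8(237), np.uint8(226), np.uint8(198), np.uint8(155), np.uint8(140), np.uint8(137), np.uint8(116), np.uint8(78), np.uint8(61), np.uint8(57)]
```

Request:
{"api": "jog_arm", "payload": {"motion": [[[0.44,0.23,0,0],[0.44,0.23,0,0],[0.44,0.23,0,0],[0.44,0.23,0,0],[0.44,0.23,0,0],[0.44,0.23,0,0],[0,0,0,0]]]}}

```text
time_s: 6.55
tool_pos: [550.9, -12.2, 164.3]
ee_rot: [-0.166, 0.678, 0.177, 0.693]
wrist_force: [-0.1, -0.4, 0.6]
finger_gap: 85.5
```

```bash
cat >> h.py <<'E'
def look(near,save=None):
    np.set_printoptions(precision=1,suppress=True)
    print(*tip())
    q=strip(cam('scene',save),lo=(10,30,185),near=near)
    if q is None: print(None);return
    p,s,y=q;th=y-Jy;j=tojig(p);n=np.array([np.cos(th),np.sin(th)]);u=np.array([-n[1],n[0]]);r=j-[-58,-73]
    print('world',p,'jig',j,'size',s,'yaw w %.3f j %.3f'%(y,th),'post off n %.1f d %.1f'%(r@n,100-r@u),'ends -y',j-100*u,'+y',j+100*u)
E
python3 - <<'E'
from h import *
look((575,0))
E
```

```text
[553.7  -8.9   4. ] down [ 0.  0. -1.] jaw 2.061 F [-0.1 -0.4  0.6] t 6.55 tcp [550.9 -12.2 164.3]
world [587.5 -20. ] jig [-84.   27.2] size [ 29.2 150.4] yaw w 0.489 j 0.505 post off n 25.6 d -0.3 ends -y [-35.7 -60.4] +y [-132.4  114.7]
```

Request:
{"api": "jog_arm", "payload": {"motion": [[[0.44,0.23,0,0],[0,0,0,0],[-1,-0.5,0,0],[-1.2,-0.6,0,0],[0,0,3,0],[0,0,3,0],[0,0,0,0]]]}}

```text
time_s: 7.3
tool_pos: [527.0, -22.6, 223.4]
ee_rot: [-0.165, 0.681, 0.178, 0.691]
wrist_force: [0.5, -0.5, 0.2]
finger_gap: 85.4
```

Request:
{"api": "jog_arm", "payload": {"motion": [[[-0.15,1.3,0,-0.14],[-0.15,1.3,0,-0.14],[-0.15,1.3,0,-0.14],[-0.15,1.3,0,-0.14],[-0.15,1.3,0,-0.14],[-0.15,1.3,0,-0.14],[-0.15,1.3,0,-0.14],[-0.15,1.3,0,-0.14],[-0.15,1.3,0,-0.14],[-0.15,1.3,0,-0.14],[-0.15,1.3,0,-0.14],[0,0,0,0]]], "fingers": 1}}

```text
time_s: 8.5
tool_pos: [494.5, 118.2, 213.6]
ee_rot: [0.376, 0.597, -0.376, 0.601]
wrist_force: [0.1, 0.7, 0.1]
finger_gap: 0.1
```

Run:
```python
from h import *
print(*tip(173.4)); look((575,0)); c=cam('wrist','w5.png');print(strip(c,lo=(10,30,140),near=(575,0)))
```

```text
[495.3 117.6  40.2] down [ 0.004 -0.004 -1.   ] jaw 0.45 F [0.1 0.7 0.1] t 8.5 tcp [494.5 118.2 213.6]
[495.2 117.6  53.2] down [ 0. -0. -1.] jaw 0.45 F [0.1 0.7 0.1] t 8.5 tcp [494.5 118.2 213.6]
world [580.5   4. ] jig [-91.4  51. ] size [ 29.4 199.4] yaw w 0.490 j 0.506 post off n 30.9 d -24.7 ends -y [-43.  -36.4] +y [-139.9  138.5]
None
```

View pics/w5.png

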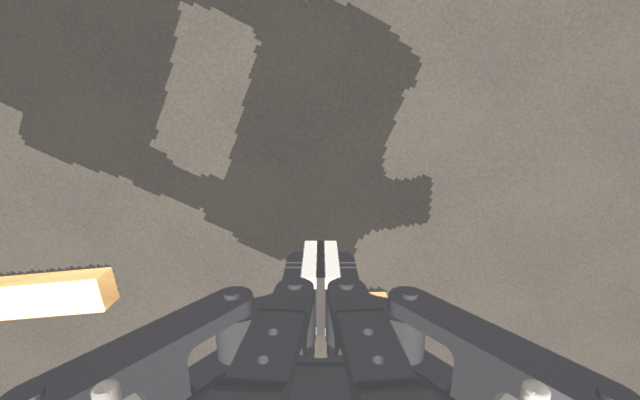

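Wrist view: closed fingertips at (320,270) hang just beyond the strip's +y end, which sits behind them at about (370,295).

Request:
{"api": "jog_arm", "payload": {"motion": [[[0.9,0.5,0,0.04],[0.9,0.5,0,0],[0,0,-1,0],[0,0,-1,0],[0,0,-0.8,0],[0,0,-0.4,0],[0,0,0,0]]]}}

```text
time_s: 9.3
tool_pos: [511.5, 123.9, 176.7]
ee_rot: [0.36, 0.607, -0.364, 0.608]
wrist_force: [0.8, 1.4, -0.3]
finger_gap: 0.1
```

Run:
```python
from h import *
print(*tip(173.4))
p=tip(173.4)[0][:2]-np.array([533.4,92.2]);print('n',p@[.882,.471],'u',p@[-.471,.882])
```

```text
[511.5 122.9   3.3] down [-0.001 -0.006 -1.   ] jaw 0.496 F [ 0.8  1.4 -0.3] t 9.3 tcp [511.5 123.9 176.7]
n -4.856099999999981 u 37.39229999999999
```

Request:
{"api": "jog_arm", "payload": {"motion": [[[0.44,0.23,0.3,0],[0.28,-0.53,0,0],[0.28,-0.53,0,0],[0.28,-0.53,0,0],[0.28,-0.53,0,0],[0.25,-0.46,0,0],[0.25,-0.46,0,0],[0.25,-0.46,0,0],[0.25,-0.46,0,0],[0,0,0,0]]]}}

```text
time_s: 10.3
tool_pos: [539.8, 82.9, 180.9]
ee_rot: [0.361, 0.606, -0.364, 0.609]
wrist_force: [-0.2, -0.0, -0.8]
finger_gap: -0.3
```

Run:
```python
from h import *
print(*tip(173.4)); look((590,-10),'s6.png')
```

```text
[539.9  82.    7.5] down [ 0.001 -0.006 -1.   ] jaw 0.496 F [-0.2 -0.  -0.8] t 10.3 tcp [539.8  82.9 180.9]
[539.9  82.1  20.5] down [ 0. -0. -1.] jaw 0.496 F [-0.2 -0.  -0.8] t 10.3 tcp [539.8  82.9 180.9]
world [594.8 -21.7] jig [-76.7  25.6] size [ 29.3 187.2] yaw w 0.496 j 0.512 post off n 31.9 d 4.9 ends -y [-27.8 -61.6] +y [-125.7  112.7]
```

Request:
{"api": "jog_arm", "payload": {"motion": [[[0.21,-0.39,0,0],[0.21,-0.39,0,0],[0.21,-0.39,0,0],[0.21,-0.39,0,0],[0.21,-0.39,0,0],[0,0,0,0]]]}}

```text
time_s: 10.95
tool_pos: [550.7, 62.5, 180.7]
ee_rot: [0.36, 0.607, -0.363, 0.608]
wrist_force: [0.2, 0.4, 0.5]
finger_gap: -0.0
```

Run:
```python
from h import *
print(*tip(173.4)); look((600,-30),'s7.png')
a=cv2.imread('pics/s7.png')[110:280,180:380];cv2.imwrite('pics/s7c.png',cv2.resize(a,None,fx=3,fy=3,interpolation=cv2.INTER_CUBIC))
```

```text
[550.7  61.6   7.3] down [-0.    -0.005 -1.   ] jaw 0.497 F [0.2 0.4 0.5] t 10.95 tcp [550.7  62.5 180.7]
[550.7  61.7  20.3] down [-0. -0. -1.] jaw 0.497 F [0.2 0.4 0.5] t 10.95 tcp [550.7  62.5 180.7]
world [605.7 -41.8] jig [-65.5   5.6] size [ 29.4 187.3] yaw w 0.494 j 0.510 post off n 31.9 d 27.7 ends -y [-16.6 -81.6] +y [-114.3   92.9]
```

View pics/s7c.png

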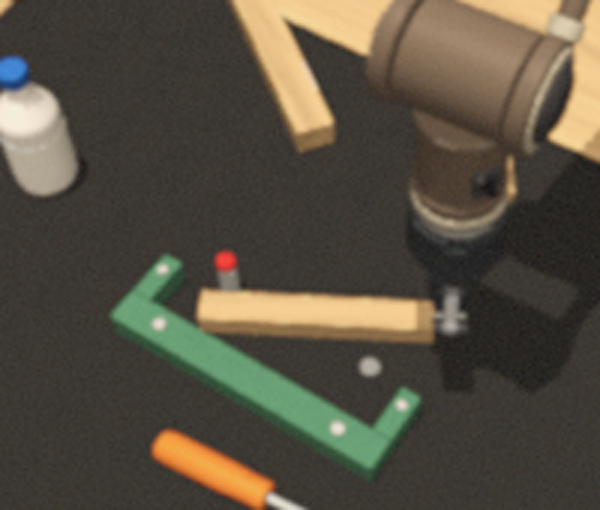

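The strip's −y end is now between the red post (crop 226,265) and the fence, with the +y end still outside at crop (435,320).

Request:
{"api": "jog_arm", "payload": {"motion": [[[-0.35,0.65,0,0],[-0.35,0.65,0,0],[0,0,2,0],[0,0,2,0],[0,0,0,0]]]}}

```text
time_s: 11.5
tool_pos: [541.2, 78.1, 220.4]
ee_rot: [0.359, 0.608, -0.364, 0.608]
wrist_force: [0.5, 0.1, 0.1]
finger_gap: -0.3
```

Request:
{"api": "jog_arm", "payload": {"motion": [[[-0.1,-0.9,0,0.145],[-0.1,-0.9,0,0.145],[-0.1,-0.9,0,0.145],[-0.1,-0.9,0,0.145],[-0.1,-0.9,0,0.145],[-0.1,-0.9,0,0.145],[-0.1,-0.9,0,0.145],[-0.1,-0.9,0,0.145],[-0.1,-0.9,0,0.145],[0,0,0,0]]]}}

```text
time_s: 12.5
tool_pos: [526.4, -0.4, 212.7]
ee_rot: [-0.1, 0.702, 0.096, 0.699]
wrist_force: [0.5, 0.7, -0.9]
finger_gap: 0.2
```

Run:
```python
from h import *
print(*tip(173.4)); look((600,-30))
```

```text
[525.8  -1.5  39.3] down [-0.003 -0.006 -1.   ] jaw 1.849 F [ 0.5  0.7 -0.9] t 12.5 tcp [ 5.264e+02 -4.000e-01  2.127e+02]
[525.8  -1.4  52.3] down [-0. -0. -1.] jaw 1.849 F [ 0.5  0.7 -0.9] t 12.5 tcp [526.4  -0.4 212.7]
world [602.7 -36.2] jig [-68.6  11.2] size [ 29.4 200. ] yaw w 0.495 j 0.511 post off n 31.9 d 21.4 ends -y [-19.7 -76. ] +y [-117.5   98.4]
```

Request:
{"api": "jog_arm", "payload": {"motion": [[[0,0,-1.2,0],[0,0,-1.1,0],[0,0,-0.6,0],[0,0,0,0],[0.46,0.2,0,0],[0.46,0.2,0,0],[0.46,0.2,0,0],[0.46,0.2,0,0]]]}}

```text
time_s: 13.35
tool_pos: [545.1, 10.6, 179.3]
ee_rot: [-0.096, 0.703, 0.094, 0.698]
wrist_force: [-0.1, -0.3, 0.3]
finger_gap: 0.1
```

Request:
{"api": "jog_arm", "payload": {"motion": [[[0.46,0.19,0,0],[0.46,0.19,0,0],[0.46,0.17,0,0],[0.46,0.17,0,0],[0.46,0.15,0,0],[0,0,0,0]]]}}

```text
time_s: 13.95
tool_pos: [571.5, 20.5, 180.3]
ee_rot: [-0.097, 0.702, 0.094, 0.699]
wrist_force: [0.6, -0.2, 1.1]
finger_gap: -0.2
```

Run:
```python
from h import *
print(*tip(173.4)); look((620,-30))
```

```text
[570.8  19.6   6.9] down [-0.004 -0.005 -1.   ] jaw 1.841 F [ 0.6 -0.2  1.1] t 13.95 tcp [571.5  20.5 180.3]
[570.9  19.7  19.9] down [-0. -0. -1.] jaw 1.841 F [ 0.6 -0.2  1.1] t 13.95 tcp [571.5  20.5 180.3]
world [615.  -34.1] jig [-56.3  13.5] size [ 29.2 200.1] yaw w 0.315 j 0.331 post off n 29.7 d 18.7 ends -y [-23.8 -81.1] +y [-88.8 108.1]
```

Request:
{"api": "jog_arm", "payload": {"motion": [[[-0.9,-0.3,0,0],[-0.9,-0.3,0,0],[0,0,2,0],[0,0,2,0],[0.3,1.4,0,0.02],[0.3,1.4,0,0.02],[0.3,1.4,0,0],[0.3,1.4,0,0],[0.3,1.4,0,0],[0.3,1.4,0,0],[0,0,0,0]]]}}

```text
time_s: 15.1
tool_pos: [564.3, 105.3, 216.1]
ee_rot: [-0.111, 0.704, 0.11, 0.693]
wrist_force: [0.0, 0.1, -0.4]
finger_gap: -0.2
```

Run:
```python
from h import *
print(*tip(173.4)); look((620,-30))
p=tip(173.4)[0][:2]-np.array([584,61]);print('n',p@[.951,.31],'u',p@[-.31,.951])
```

```text
[561.6 104.5  42.7] down [-0.016 -0.005 -1.   ] jaw 1.884 F [ 0.   0.1 -0.4] t 15.1 tcp [564.3 105.3 216.1]
[561.8 104.5  55.7] down [-0. -0. -1.] jaw 1.884 F [ 0.   0.1 -0.4] t 15.1 tcp [564.3 105.3 216.1]
world [614.9 -34.1] jig [-56.4  13.5] size [ 29.3 200.1] yaw w 0.316 j 0.332 post off n 29.7 d 18.8 ends -y [-23.8 -81.1] +y [-89. 108.]
n -8.445799999999954 u 47.675699999999985
```

Request:
{"api": "jog_arm", "payload": {"motion": [[[0.8,0.26,0,0],[0,0,-1.3,0],[0,0,-1.2,0],[0,0,-0.8,0],[0,0,0,0],[0.16,-0.48,0,0],[0.16,-0.48,0,0],[0.16,-0.48,0,0],[0.16,-0.48,0,0],[0.16,-0.48,0,0],[0.16,-0.48,0,0],[0,0,0,0]]]}}

```text
time_s: 16.35
tool_pos: [583.0, 73.3, 179.6]
ee_rot: [-0.111, 0.705, 0.108, 0.692]
wrist_force: [-0.8, 0.5, -0.1]
finger_gap: -0.1
```

Run:
```python
from h import *
print(*tip(173.4)); look((620,-30))
p=tip(173.4)[0][:2]-np.array([584,61]);print('n',p@[.951,.31],'u',p@[-.31,.951])
```

```text
[580.   72.2   6.2] down [-0.018 -0.007 -1.   ] jaw 1.881 F [-0.8  0.5 -0.1] t 16.35 tcp [583.   73.3 179.6]
[580.2  72.2  19.2] down [-0. -0. -1.] jaw 1.881 F [-0.8  0.5 -0.1] t 16.35 tcp [583.   73.3 179.6]
world [617.4 -41.4] jig [-53.8   6.2] size [ 29.2 187.7] yaw w 0.315 j 0.331 post off n 29.7 d 26.5 ends -y [-21.3 -88.4] +y [-86.3 100.8]
n -0.3651000000000198 u 12.112400000000012
```

Request:
{"api": "jog_arm", "payload": {"motion": [[[0.16,-0.48,0,0],[0.16,-0.48,0,0],[0.16,-0.48,0,0],[0,0,0,0],[-0.5,1.5,0,0],[0,0,2,0],[0,0,2,0],[0,0,0,0]]]}}

```text
time_s: 17.2
tool_pos: [581.0, 76.4, 219.2]
ee_rot: [-0.11, 0.706, 0.108, 0.691]
wrist_force: [0.8, -0.0, -0.4]
finger_gap: 0.3
```

Run:
```python
from h import *
print(*tip(173.4)); look((620,-50))
```

```text
[577.3  75.4  45.9] down [-0.021 -0.006 -1.   ] jaw 1.881 F [ 0.8 -0.  -0.4] t 17.2 tcp [581.   76.4 219.2]
[577.6  75.5  58.8] down [-0. -0. -1.] jaw 1.881 F [ 0.8 -0.  -0.4] t 17.2 tcp [581.   76.4 219.2]
world [619.9 -50.5] jig [-51.1  -2.9] size [ 29.1 200.5] yaw w 0.311 j 0.327 post off n 29.0 d 35.8 ends -y [-19.1 -97.6] +y [-83.2  91.9]
```

Request:
{"api": "jog_arm", "payload": {"motion": [[[-0.3,-1.2,0,-0.03],[-0.3,-1.2,0,-0.03],[-0.3,-1.2,0,-0.03],[-0.3,-1.2,0,-0.03],[-0.3,-1.2,0,-0.03],[-0.3,-1.2,0,0],[0,-0.8,0,0],[0,0,-1.4,0],[0,0,-1.4,0],[0,0,-0.8,0],[0,0,0,0]]]}}

```text
time_s: 18.35
tool_pos: [557.5, -11.5, 174.1]
ee_rot: [-0.051, 0.716, 0.051, 0.694]
wrist_force: [-0.2, 0.3, -0.3]
finger_gap: -0.1
```

Run:
```python
from h import *
print(*tip(173.4)); look((620,-50))
p=tip(173.4)[0][:2]-np.array([619.9,-50.5]);print('n',p@[.952,.306],'u',p@[-.306,.952])
```

```text
[552.  -11.7   0.8] down [-0.032 -0.001 -0.999] jaw 1.715 F [-0.2  0.3 -0.3] t 18.35 tcp [557.5 -11.5 174.1]
[552.4 -11.7  13.8] down [-0. -0. -1.] jaw 1.715 F [-0.2  0.3 -0.3] t 18.35 tcp [557.5 -11.5 174.1]
world [620.  -50.3] jig [-51.1  -2.6] size [ 29.3 200.9] yaw w 0.310 j 0.326 post off n 29.1 d 35.5 ends -y [-19.  -97.3] +y [-83.1  92.1]
n -52.54699999999993 u 57.748999999999974
```

Request:
{"api": "jog_arm", "payload": {"motion": [[[0.3,0.1,0.6,0],[0.5,0.15,0,0],[0.5,0.15,0,0],[0.5,0.15,0,0],[0.5,0.15,0,0],[0.5,0.13,0,0],[0.5,0.12,0,0],[0.5,0.1,0,0],[0.5,0.1,0,0],[0.5,0.08,0,0],[0,0,0,0]]]}}

```text
time_s: 19.5
tool_pos: [611.1, 3.4, 182.3]
ee_rot: [-0.052, 0.715, 0.052, 0.695]
wrist_force: [0.8, 0.7, 0.2]
finger_gap: 0.3
```

Run:
```python
from h import *
print(*tip(173.4)); look((630,-50))
```

```text
[606.1   3.2   9. ] down [-0.029 -0.001 -1.   ] jaw 1.718 F [0.8 0.7 0.2] t 19.5 tcp [611.1   3.4 182.3]
[606.4   3.2  22. ] down [-0. -0. -1.] jaw 1.718 F [0.8 0.7 0.2] t 19.5 tcp [611.1   3.4 182.3]
world [636.7 -49.4] jig [-34.4  -1.4] size [ 29.6 199.8] yaw w 0.099 j 0.115 post off n 31.7 d 31.6 ends -y [ -22.9 -100.8] +y [-45.9  97.9]
```

Request:
{"api": "jog_arm", "payload": {"motion": [[[0.5,0.05,0,0],[0.5,0.05,0,0],[0,0,0,0],[-1.5,0,0,0],[-1.5,0,0,0],[0,0,0,0]]]}}

```text
time_s: 20.15
tool_pos: [591.6, 4.2, 182.2]
ee_rot: [-0.052, 0.715, 0.052, 0.695]
wrist_force: [-0.3, 0.1, -0.5]
finger_gap: -0.1
```

Request:
{"api": "jog_arm", "payload": {"motion": [[[-0.5,-1,0,-0.05],[0,-1,0,-0.05],[0,-1,0,-0.05],[0,-1,0,0],[0,0,-0.5,0],[0,0,-0.5,0],[0,0,-0.3,0],[0,0,0,0]]], "fingers": 0}}

```text
time_s: 20.95
tool_pos: [590.3, -36.9, 169.4]
ee_rot: [0.003, 0.714, -0.001, 0.7]
wrist_force: [0.6, -0.1, 0.6]
finger_gap: 85.4
```

Run:
```python
from h import *
look((640,-50),'s9.png')
a=cv2.imread('pics/s9.png')[110:280,180:380];cv2.imwrite('pics/s9c.png',cv2.resize(a,None,fx=3,fy=3,interpolation=cv2.INTER_CUBIC))
```

```text
[587.1 -36.6   9. ] down [-0.  0. -1.] jaw 1.565 F [ 0.6 -0.1  0.6] t 20.95 tcp [590.3 -36.9 169.4]
world [643. -49.] jig [-28.1  -1. ] size [ 30.3 200.5] yaw w 0.042 j 0.058 post off n 34.0 d 29.8 ends -y [ -22.3 -100.8] +y [-33.9  98.8]
```

View pics/s9c.png

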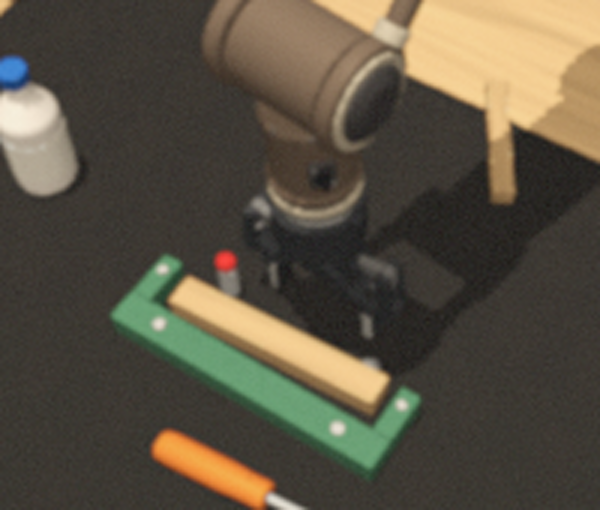

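The strip lies inside the U between both blocks, behind the post, with a narrow wedge-shaped gap left to the fence. Next is a final two-finger push to close it.

Request:
{"api": "jog_arm", "payload": {"motion": [[[0.3,0.5,0,-0.01],[0.5,0.5,0,0],[0.5,0,0,0],[0.5,0,0,0],[0.5,0,0,0],[0.5,0,0,0],[0.5,0,0,0],[0.4,0,0,0],[0,0,0,0]]]}}

```text
time_s: 21.9
tool_pos: [631.0, -24.8, 169.8]
ee_rot: [0.006, 0.714, -0.004, 0.7]
wrist_force: [-0.4, 0.7, -1.0]
finger_gap: 85.2
```

Run:
```python
from h import *
look((650,-50))
```

```text
[627.8 -24.4   9.4] down [-0.  0. -1.] jaw 1.556 F [-0.4  0.7 -1. ] t 21.9 tcp [631.  -24.8 169.8]
world [652.7 -50.3] jig [-18.3  -2.1] size [198.5  28.6] yaw w -0.021 j -0.005 post off n 39.3 d 28.9 ends -y [ -18.8 -102.1] +y [-17.9  97.9]
```

Request:
{"api": "jog_arm", "payload": {"motion": [[[0.2,0,0,0],[0.2,0,0,0],[0.1,0,0,0]]]}}

```text
time_s: 22.25
tool_pos: [635.1, -25.0, 169.4]
ee_rot: [0.006, 0.715, -0.004, 0.699]
wrist_force: [-1.6, -0.1, 0.2]
finger_gap: 85.2
```

Request:
{"api": "jog_arm", "payload": {"motion": [[[0.15,0,0,0],[0.1,0,0,0]]]}}

```text
time_s: 22.45
tool_pos: [637.5, -25.0, 169.4]
ee_rot: [0.006, 0.715, -0.004, 0.699]
wrist_force: [-0.8, 0.1, 0.8]
finger_gap: 85.6
```

Request:
{"api": "jog_arm", "payload": {"motion": [[[0.15,0,0,0],[0.1,0,0,0]]]}}

```text
time_s: 22.65
tool_pos: [639.0, -25.0, 169.2]
ee_rot: [0.006, 0.717, -0.005, 0.697]
wrist_force: [-4.5, 0.3, 3.6]
finger_gap: 85.6
```

Run:
```python
from h import *
look((655,-50))
```

```text
[634.4 -24.5   8.8] down [-0.  0. -1.] jaw 1.555 F [-4.5  0.3  3.6] t 22.65 tcp [639.  -25.  169.2]
world [658.6 -50.4] jig [-12.5  -2.1] size [199.3  27. ] yaw w -0.025 j -0.009 post off n 44.9 d 28.7 ends -y [ -13.4 -102.1] +y [-11.6  97.9]
```

Request:
{"api": "jog_arm", "payload": {"motion": [[[0.15,0,0,0],[0,0,0,0],[-1,0,0,0],[-2,0,0,0],[-2,0,0,0],[0,0,4,0],[0,0,4,0],[0,0,4,0],[-2,0,4,0],[-3,0,0,0],[0,0,0,0]]]}}

```text
time_s: 23.8
tool_pos: [535.7, -24.6, 333.5]
ee_rot: [0.006, 0.711, -0.004, 0.703]
wrist_force: [-0.1, 0.3, -0.2]
finger_gap: 85.8
```

Run:
```python
from h import *
look((655,-50),'s10.png')
c=cam('side','d10.png');print(strip(c,near=(655,-50)))
a=cv2.imread('pics/s10.png')[150:280,200:340];b=cv2.imread('pics/d10.png')[170:280,320:420]
f=lambda i:cv2.resize(i,(400,int(400*i.shape[0]/i.shape[1])),interpolation=cv2.INTER_CUBIC)[:371]
cv2.imwrite('pics/e10.png',np.hstack([f(a),f(b)]))
for u,v in((0,0),):pass
for nm,lo,hi,z in(('blue',(105,150,80),(125,255,255),130),('sd',(5,210,150),(16,255,255),15)):
    for k in blobs(c,lo,hi):
        ce=cv2.minAreaRect(world(c,k,z).astype(np.float32));
        if cv2.contourArea(k)<3000:print(nm,ce)
```

```text
[533.8 -24.2 173.1] down [-0.  0. -1.] jaw 1.557 F [-0.1  0.3 -0.2] t 23.8 tcp [535.7 -24.6 333.5]
world [658.  -49.9] jig [-13.1  -1.6] size [200.5  27.2] yaw w -0.017 j -0.001 post off n 44.9 d 28.6 ends -y [ -13.2 -101.6] +y [-13.   98.4]
(array([657.9, -51. ]), array([207.1,  29.4]), np.float32(-0.014647583))
blue ((598.7944946289062, -333.93731689453125), (23.26340103149414, 20.769054412841797), 80.1140365600586)
blue ((-551.408203125, 869.3779907226562), (41.9862060546875, 280.1772155761719), 28.823514938354492)
blue ((-493.37298583984375, 910.9512939453125), (23.5787353515625, 364.2559814453125), 27.59396743774414)
```

View pics/e10.png

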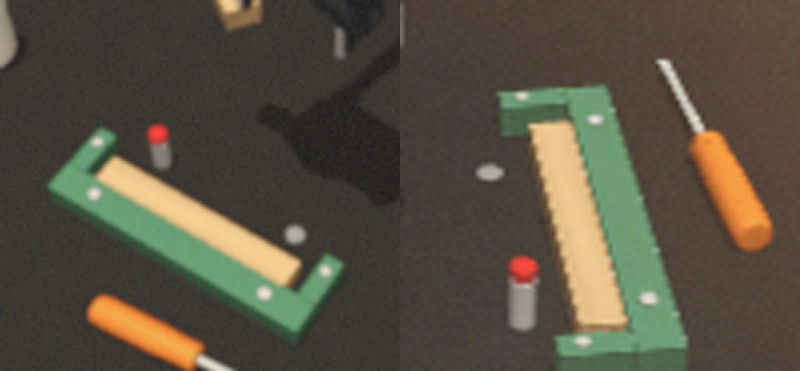

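Both views show the strip flush against the fence along its whole length, between the blocks, and the robot is clear of everything.

```bash
python3 -c "
from cell import env
print(env.sign_off())"
```

```text
the job is handed in; nothing more can be done
None
```

The beech strip is seated in the green jig, flush along the back fence and between the two end blocks. I handed the job in at about 24 s of robot time.

**What I did:** I only pushed it; nothing was gripped or lifted.
- I turned the strip with the two open fingertips on its robot-side face.
- I slid its −y end in behind the red-capped post by pushing on the other end.
- I swung the +y end in part-way, nudged the strip about 16 mm along its length to centre it, and finished the swing.
- I pressed it against the fence with both fingertips. The highest wrist force I read was about 6 N, just before a last small nudge of about 1.5 mm whose force I didn't read.

**Last checks:**
- **Scene camera:** strip centre at jig x = −13.1 mm (nominal −14) and y = −1.6 mm, angle to the fence −0.001 rad. The 0.9 mm difference in x is within the camera calibration of about 2 mm.
- **Side camera:** it agreed within about 1 mm along y. Its size reading was a little long (207 mm) because it also sees part of the strip's end face.
- **Pictures:** no gap to the fence is visible in either final view.
- **Bystanders:** the glue bottle measured in the same place as at the start. The screwdriver looked unmoved in the pictures. My last numeric check of the screwdriver found nothing, so that rests on the view alone. I did not re-measure the screw jar; the arm stayed well away from it.

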